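# Put the salt back in the spice carousel and turn it home

## Task

Put the salt shaker back upright in the empty round well of the spice carousel and let go of it. Then turn the carousel clockwise (seen from above) by its upright wooden handle until its steel lug has pushed the sprung button of the stop fully in, and leave it there: the stop can be clamped anywhere along its side of the base and bends easily, so feel for it and press it home gently, with less than 15 N. Leave the pepper mill and the garlic where they are.

Things in the scene. Friction and masses are not known exactly. Their poses are not given: they have to be found in the camera images.
- base: the carousel's fixed base: a round wooden disc, 316 mm across, 12 mm thick. Origin: centre of its underside, on the turning axis; z up; its x axis points from the axis to point stop_zone
- tray: the light-wood turntable, 240 mm across, upper face 35 mm above the worktop. Origin: on the turning axis, 21 mm above the worktop; z up; x axis towards lug and handle. Turns about z with steady friction (0.4 N m: about 4 N at the handle) and stays where it is left, also against the button's spring. Starts 0.5 to 1.9 rad short of the stop; clockwise turning closes that gap
- handle (a point): top centre of the upright round wooden handle on the tray, 18 mm in diameter, 112 mm tall, top 146 mm above the worktop, 104 mm from the turning axis. Two jars, fixed to the tray, stand 76 mm from the axis, at +75 and -75 degrees from the handle, up to 74 mm wide, tops up to 140 mm above the worktop
- well (a point): centre of the floor of the empty well (35 mm above the worktop), 76 mm from the turning axis, on the side of the tray opposite the handle. The well is a round collar of 54 mm inner diameter, rim 16 mm above its floor, walls 4 mm
- salt_shaker: salt shaker with a rounded pale cap, 90 mm tall, 44 mm in diameter, cap 34 mm in diameter from 74 mm up; about 100 g. Origin: centre of its underside, z up
- pepper_mill: turned wooden pepper mill, 150 mm tall, 58 mm in diameter, a bystander. Origin: centre of its underside
- garlic: garlic bulb, 53 mm, a bystander. Origin: centre of its underside
- stop_zone (a point): middle of the arc on which the stop may be clamped, 141 mm from the axis, 27 mm up. The stop, a dark steel block (30 x 34 x 30 mm, top 42 mm above the worktop), is fixed somewhere within 0.3 rad (42 mm) either side of it: where exactly is not measured. Its small round steel button sticks out 19 mm towards the arriving lug (anticlockwise, seen from above)
- lug (a point): the point that meets the button on the tray's steel lug (16 mm wide, out to 153 mm from the axis), 141 mm from the axis, 27 mm up. The sprung button goes in 6 mm; its spring pushes back with 0.5 N at first and 1.5 N fully in (2 N more at the handle than the friction); then the lug comes up hard: 15 N on the stop is about 24 N at the handle
There are look-alikes about, which are no part of the job. What is shaped like the salt_shaker but purple or red is not meant.

How it is judged (in metres and radians):
On the way, in this order (a step that is already met when the one before it is completed fails the run):
1. the salt shaker stands upright on the floor of the empty well, released, with nothing pressing on the stop (horizontal distance between salt_shaker and well below 0.012 m and z of salt_shaker in the frame of well below 0.006 m and angle between salt_shaker's own z axis and vertical below 0.12 rad and contact force between the fingers and salt_shaker below 0.1 N and contact force between base and tray below 0.1 N), for 0.2 s.
2. the lug has pushed the stop's button in, so that its spring pushes back (contact force between base and tray above 1.2 N), for 0.3 s.
At the end, for the whole second after the job is handed in: the salt shaker stands upright (within 0.12 rad) on the floor of its well (within 12 mm of its centre, less than 6 mm up), released; the lug rests on the stop's button and holds it in, at least 4 of its 6 mm, so that the spring pushes back on it with more than 1.2 N; tray and shaker are at rest (horizontal distance between salt_shaker and well below 0.012 m and z of salt_shaker in the frame of well below 0.006 m and angle between salt_shaker's own z axis and vertical below 0.12 rad and contact force between the fingers and salt_shaker below 0.1 N and contact force between base and tray above 1.2 N and angular speed of tray below 0.05 rad/s and linear speed of salt_shaker below 0.02 m/s); the robot touches nothing.
It fails at once if the stop is pressed with more than 15 N (contact force between base and tray above 15 N).
It fails at once if the pepper mill is moved by more than 30 mm (distance of pepper_mill from where it was at the start of the episode above 0.03 m).
It fails at once if the garlic is moved by more than 30 mm (distance of garlic from where it was at the start of the episode above 0.03 m).
It also fails if it takes over 64 s, if anything falls off the work surface, if the arm or the gripper's body presses on something with over 40 N, if the wrist force passes 120 N, or if a joint passes its speed limit or range.

## Robot

A 6-joint arm with a two-finger parallel gripper is mounted at the origin on a cart in front of the work surface, level with it; the furniture and walls round the work are solid. World frame = base frame: x ahead of the robot, y to its left, z up, the work surface at z = 0. Lengths are in mm, angles in rad, forces in N, time in s.
With the tool pointing down it reaches from about 350 to 850 mm from the base axis. Payload 8.1 kg.
Tool frame: the origin (TCP) lies at the very end of the fingers, on their centre line; the grasp point (between the pads) lies 19 mm behind it; z points along the fingers, y is the line along which they close (so a half turn about z gives the same grasp; the last joint's range is limited). The gripper opens to 93 mm and grips with 3 to 60 N. Pads are 15 mm wide; open, the fingers measure 128 mm over their backs; the gripper's body (75 mm by 188 mm) begins 65 mm behind the grasp point.
Start: joints at [-1.274, 0.13, 1.488, -0, 1.523, -0.085], TCP at [223.575, -556.794, 218.635] pointing down, gripper open.
Joint ranges: [-2.96, 2.96], [-0.89, 2.26], [0.02, 2.5], [-1.34, 4.48], [0, 2.73], [-2.66, 2.66]. Speed limits (rad/s): [2.39, 2.39, 2.79, 3.14, 3.14, 3.14].

## Interface

Orientations are given as [roll, pitch, yaw] about the fixed x, y, z axes, in that order (R = Rz(yaw) Ry(pitch) Rx(roll)).
In Python, from cell import arm gives the robot as it stands.
- The arm moves only by the tool carry_out, never from a script. Its arguments are lists of equal length, an entry for each row: "slide": the shift along the tool's x, y, z in m, a list of three; "twist": the turn about the tool's z in rad; "jaw": the finger opening in m, from 0 to 0.093. In form: {"slide": [[dx, dy, dz], ...], "twist": [twist, ...], "jaw": [jaw, ...]}. A call has 1 to 5 rows; each row shifts and turns the commanded pose from where the row before left it, along the tool's axes as they then stand; what a row does not reach is not made up. A row lasts 1/10 s, in which the tool goes at most 50 mm and 8.59 degrees, less where a joint would pass 70% of its speed; a pose out of reach is approached as far as the arm can. A call with a gripper value outside its range is refused whole. The fingers move at their own pace and stop on an object; the grip force is fixed at half the most. Time passes only in rows, so rows that do not move let the fingers close. It gives the time, the measured TCP pose, the force and the opening at its end, in the units of the state.
- arm.observe(): the state, without advancing time (a new reading comes with each control period).
- arm.capture(name): name is "scene" or "top" or "wrist"; returns the picture (480x640x3 uint8, blue, green, red); there is no depth.
- arm.camera_params(name): a dict with "mtx" (3x3 intrinsics, pixels), "rvec" (rotation vector, rad) and "tvec" (3), from world to camera coordinates, as OpenCV has them. Camera axes: x right, y down, z forward; pixel columns grow to the right and rows downward; lengths in mm; the calibration is good to about 2 mm. A picture is of the moment at which its call begins: read the wrist's pose just before it. camera_params takes no time and is no camera call; for the wrist camera it gives the pose at the moment of the call.
- arm.close_job(): hands the job in, once; it reports no verdict.
The state is a dict: "clock": time; "joint_positions": joint angles; "qvel": joint speeds; "joint_torque": joint torques, N m; "position": TCP position; "ee_rot": TCP orientation; "wrist_force": force on the tool from outside, world axes, zero at the start; "moment": the same for the moment, N m; "gripper_width": opening from 0.0 (shut) to 1.0 (fully open).
Only numpy, scipy, OpenCV 4.12 (cv2) and the standard library are available. Lean on these libraries where they do the work, as an engineer would, in place of code of your own. Each camera call takes 0.05 s, during which the arm holds its last target. There are 200 camera calls.

## Working session

There is one attempt and no reset: what is moved stays moved. The work goes in short steps, Python scripts to look and compute and a tool call to move; the robot and the scene stay as the last step left them, time stands still between calls to the robot, and variables do not carry over. Pictures are saved under pics/ and viewed, on a budget of 10 in all, crops included, one or two more only if the job needs it, and the job is handed in when it is done.

Besides the shell and the picture viewer there is one more tool, called after "Emit:" as name(argument=value, ...), one argument or row to a line, values as JSON. carry_out: Moves the arm, as the interface text tells. Its arguments: {"type":"object","properties":{"slide":{"type":"array","items":{"type":"array","items":{"type":"number"}}},"twist":{"type":"array","items":{"type":"number"}},"jaw":{"type":"array","items":{"type":"number"}}},"required":["slide","twist","jaw"]}

```bash
mkdir -p pics; ls
python3 - <<'E'
from cell import arm
import cv2
print(arm.observe())
for n in ("scene","top"):
    im=arm.capture(n); cv2.imwrite(f"pics/{n}0.png",im)
    p=arm.camera_params(n); print(n,p)
E
```

```text
pics
{'clock': 0.0, 'joint_positions': array([-1.27439208e+00,  1.31163045e-01,  1.48925507e+00, -7.82718896e-06,
        1.52301418e+00, -8.53944949e-02]), 'qvel': array([-1.13362298e-03, -9.25762702e-04, -1.75922798e-03, -1.03586742e-05,
        7.50493812e-04,  8.64872965e-05]), 'joint_torque': array([ 1.54589776e-03, -5.59839749e+01, -4.91756129e+01,  7.67890736e-02,
        3.56983789e-02, -1.42842173e-04]), 'position': array([ 223.40898466, -556.24477518,  217.59963076]), 'ee_rot': array([-3.13975905e+00, -1.49115281e-04,  3.81798983e-01]), 'wrist_force': array([0.2443782 , 0.95336904, 0.07356045]), 'moment': array([-0.02079029, -0.04808172,  0.04909726]), 'gripper_width': 0.9979744960489296}
scene {'mtx': array([[445.37301226,   0.        , 317.6494436 ],
       [  0.        , 445.37301226, 233.33705456],
       [  0.        ,   0.        ,   1.        ]]), 'rvec': array([ 0.52782304, -2.43701068,  1.51622628]), 'tvec': array([458.02896291, 213.30023339, 752.90277584])}
top {'mtx': array([[520.74767246,   0.        , 319.80241609],
       [  0.        , 520.74767246, 237.91767068],
       [  0.        ,   0.        ,   1.        ]]), 'rvec': array([ 2.13266529, -2.11773151,  0.16993641]), 'tvec': array([ -70.96993827,  551.79646298, 1437.33236498])}
```

View pics/scene0.png

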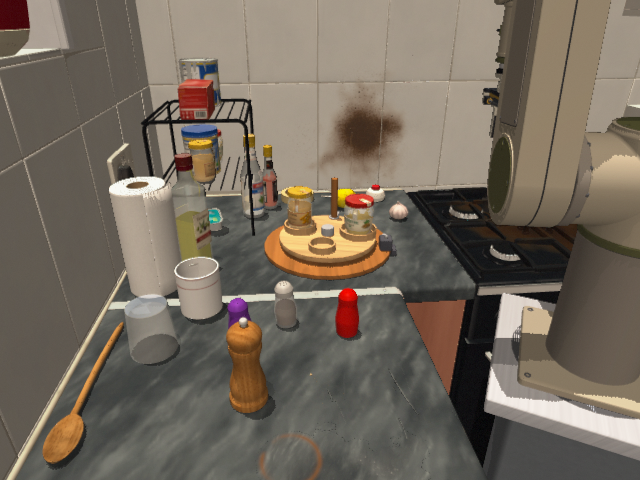

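View pics/top0.png

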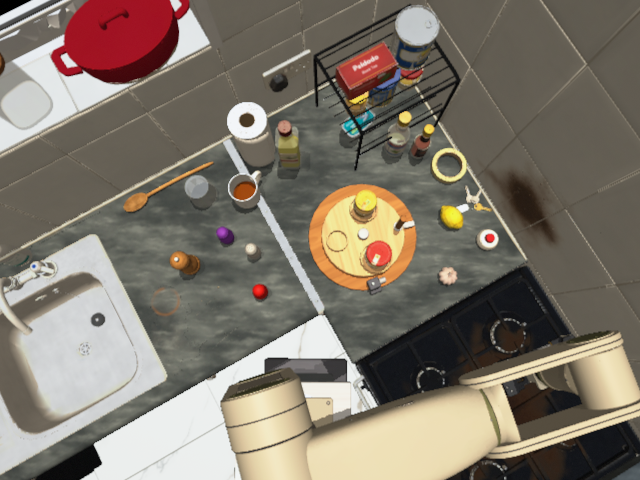

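The scene shows pale/grey (285,303), purple (238,315) and red (347,312) shakers, plus the carousel with its stop at about (386,242). In the top view they are at (252,251), (225,235) and (260,291). The pale-capped grey one fits, because purple and red are excluded. Carousel centre is about (363,236), handle (398,225), well (338,241) and stop (376,285).

```bash
cat > h.py <<'E'
import numpy as np, cv2
from cell import arm
def ray(n,uv,p=None):
    p=p or arm.camera_params(n); R,_=cv2.Rodrigues(np.array(p["rvec"],float)); t=np.array(p["tvec"],float).ravel()
    u=cv2.undistortPoints(np.array([[uv]],float),p["mtx"],None)[0,0]
    return -R.T@t, R.T@np.array([u[0],u[1],1.])
def plane(n,uv,z,p=None):
    c,d=ray(n,uv,p); return (c+d*(z-c[2])/d[2]).round(1)
def proj(n,X,p=None):
    p=p or arm.camera_params(n); return cv2.projectPoints(np.array(X,float).reshape(-1,3),p["rvec"],p["tvec"],p["mtx"],None)[0].reshape(-1,2)
def rel(target,yaw=None):
    s=arm.observe(); r=s["ee_rot"]; from scipy.spatial.transform import Rotation as Ro
    R=Ro.from_euler("xyz",r).as_matrix()
    return s, (R.T@(np.array(target)-s["position"])/1000).round(4)
E
python3 - <<'E'
from h import *
im=cv2.imread("pics/top0.png"); hsv=cv2.cvtColor(im,cv2.COLOR_BGR2HSV)
# base disc: orange saturated; 
m=((hsv[...,0]>5)&(hsv[...,0]<22)&(hsv[...,1]>90)&(hsv[...,2]>60)).astype(np.uint8)
m[:, :300]=0;m[:,425:]=0;m[:175]=0;m[300:]=0
c=max(cv2.findContours(m,0,1)[0],key=cv2.contourArea); e=cv2.fitEllipse(cv2.convexHull(c)); print(e)
print("centre", plane("top",e[0],12))
for n,uv,z in (("shaker top",(252,249),85),("stop",(376,284),42),("well",(338,241),51),("lugtip",(412,225),30),("garlic",(447,275),25),("knob",(363,235),50),("mill top",(180,259),150),("jarY",(366,201),140),("jarR",(378,252),140)):
    print(n,plane("top",uv,z))
z=cv2.resize(im[180:300,215:425],None,fx=3.8,fy=3.8,interpolation=cv2.INTER_CUBIC); cv2.imwrite("pics/crop1.png",z)
E
```

```text
((362.04937744140625, 236.7896270751953), (106.48649597167969, 108.34907531738281), 103.9344482421875)
centre [ 562.5 -189.9   12. ]
shaker top [513.4 120.1  85. ]
stop [ 422.5 -226.2   42. ]
well [ 543.1 -118.9   51. ]
lugtip [ 594.8 -333.1   30. ]
garlic [ 451.  -430.2   25. ]
knob [ 561. -190.   50.]
mill top [475.7 300.3 150. ]
jarY [ 638.1 -192.3  140. ]
jarR [ 499.1 -223.2  140. ]
```

View pics/crop1.png

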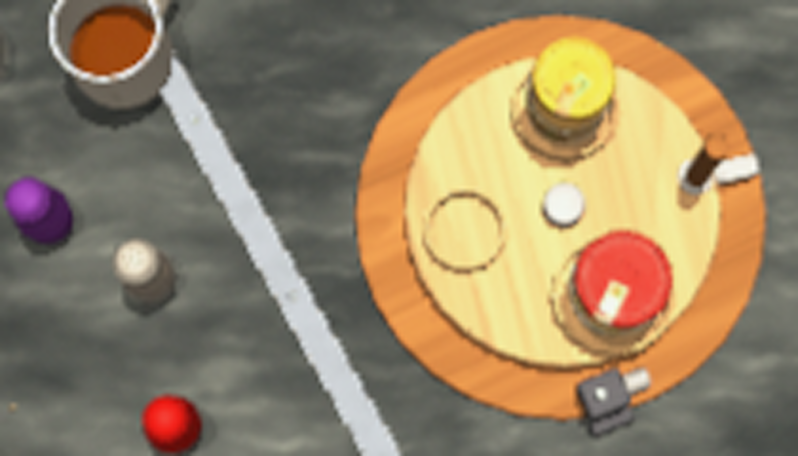

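The crop confirms the pale-capped grey shaker at crop (133,262), top-view pixel (250,249). Now I'll travel above it, keeping the yaw.

Emit:
carry_out(
  slide=[
    [0.03,-0.03,0],
    [0.034,-0.034,0],
    [0.035,-0.035,0],
    [0.035,-0.035,0],
    [0.035,-0.035,0],
  ],
  twist=[0,0,0,0,0],
  jaw=[0.093,0.093,0.093,0.093,0.093],
)

```text
clock: 0.6
position: [317.6, -335.0, 218.1]
ee_rot: [-3.141, -0.0, 0.381]
wrist_force: [0.6, -0.5, 0.6]
gripper_width: 1.002
```

Emit:
carry_out(
  slide=[
    [0.035,-0.035,0],
    [0.035,-0.035,0],
    [0.035,-0.035,0],
    [0.035,-0.035,0],
    [0.035,-0.035,0],
  ],
  twist=[0,0,0,0,0],
  jaw=[0.09,0.08,0.075,0.075,0.075],
)

```text
clock: 1.1
position: [414.8, -107.4, 218.5]
ee_rot: [3.141, -0.0, 0.382]
wrist_force: [1.5, -0.8, 0.2]
gripper_width: 0.805
```

Emit:
carry_out(
  slide=[
    [0.035,-0.035,0],
    [0.035,-0.035,0],
    [0.035,-0.035,0],
    [0.02,-0.02,0],
    [0,0,0],
  ],
  twist=[0,0,0,0,0],
  jaw=[0.075,0.075,0.075,0.075,0.075],
)

```text
clock: 1.6
position: [484.4, 56.5, 218.0]
ee_rot: [-3.14, 0.0, 0.386]
wrist_force: [-0.8, -0.3, 0.1]
gripper_width: 0.807
```

Run:
```python
from h import *
s=arm.observe();print(s["clock"],s["position"],s["ee_rot"],s["wrist_force"])
p=arm.camera_params("wrist"); im=arm.capture("wrist"); cv2.imwrite("pics/w1.png",im); import pickle; pickle.dump(p,open("w1.pkl","wb"))
R=cv2.Rodrigues(np.array(p["rvec"]))[0]; print("cam",-R.T@p["tvec"])
print("purple",plane("top",(225,234),70),"red",plane("top",(260,291),70))
```

```text
1.6 [484.39007389  56.51818432 218.01354349] [-3.14030139e+00  4.83848288e-04  3.86035357e-01] [-0.79020784 -0.27047404  0.10805412]
cam [558.52119065  86.23185039 382.74225812]
purple [557.9 199.8  70. ] red [398.5  96.6  70. ]
```

View pics/w1.png

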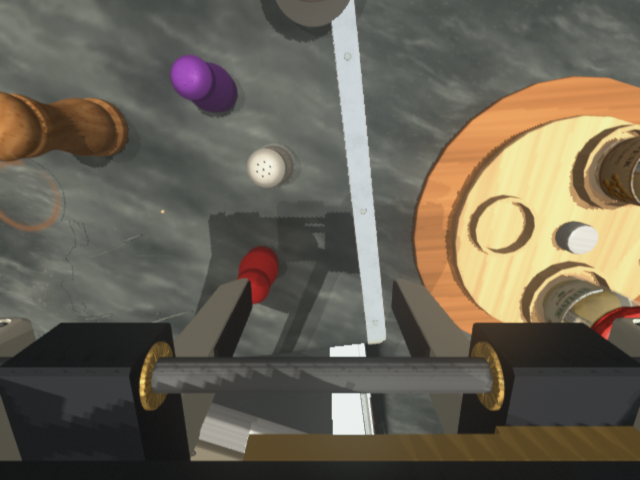

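The wrist view shows the pale cap at (266,167), the well ring at (503,223) and the knob at (577,238).

Run:
```python
from h import *
import pickle
p=pickle.load(open("w1.pkl","rb")); im=cv2.imread("pics/w1.png"); hsv=cv2.cvtColor(im,cv2.COLOR_BGR2HSV)
m=((hsv[...,2]>130)&(hsv[...,1]<90)).astype(np.uint8); q=np.zeros_like(m); cv2.circle(q,(266,167),32,1,-1)
c=max(cv2.findContours(m*q,0,1)[0],key=cv2.contourArea); (u,r)=cv2.minEnclosingCircle(c); print(u,r)
t=plane("wrist",u,80,p); print("shaker wrist",t, "top", plane("top",(250.2,248.4),80))
S=t+0; S[2]=0
print("proj scene foot/top",proj("scene",[t[:2].tolist()+[0],t[:2].tolist()+[90]]))
w=plane("wrist",(503,223),51,p); print("well",w, "top", plane("top",(336.8,240.8),51))
print("centre wrist knob",plane("wrist",(577,238),55,p))
print(rel([t[0],t[1],43])[1])
```

```text
(266.0, 166.58973693847656) 19.81822967529297
shaker wrist [516.1 121.6  80. ] top [515.8 125.9  80. ]
proj scene foot/top [[284.86884198 321.70565217]
 [283.28373858 281.40769117]]
well [ 549. -113.   51.] top [ 543.6 -115.5   51. ]
centre wrist knob [ 563.6 -187.2   55. ]
[ 0.0552 -0.0497  0.175 ]
```

Emit:
carry_out(
  slide=[
    [0.028,-0.025,0],
    [0.027,-0.025,0],
    [0,0,0.045],
    [0,0,0.045],
    [0,0,0.04],
  ],
  twist=[0,0,0,0,0],
  jaw=[0.075,0.075,0.075,0.075,0.075],
)

```text
clock: 2.15
position: [515.8, 118.9, 86.6]
ee_rot: [3.141, 0.001, 0.381]
wrist_force: [-0.3, -0.3, 0.3]
gripper_width: 0.806
```

Emit:
carry_out(
  slide=[
    [0,0,0.03],
    [0,0,0.015],
    [0,0,0],
    [0,0,0],
    [0,0,0],
  ],
  twist=[0,0,0,0,0],
  jaw=[0.075,0.075,0.075,0.05,0.035],
)

```text
clock: 2.65
position: [518.4, 120.0, 46.0]
ee_rot: [3.141, -0.004, 0.381]
wrist_force: [-0.0, -0.4, -0.2]
gripper_width: 0.681
```

Emit:
carry_out(
  slide=[
    [0,0,0],
    [0,0,0],
    [0,0,0],
    [0,0,0],
    [0,0,0],
  ],
  twist=[0,0,0,0,0],
  jaw=[0.03,0.03,0.03,0.03,0.03],
)

```text
clock: 3.15
position: [517.0, 120.2, 44.2]
ee_rot: [3.141, -0.001, 0.382]
wrist_force: [0.8, 1.0, 4.1]
gripper_width: 0.39
```

Emit:
carry_out(
  slide=[
    [0,0,0],
    [0,0,0],
  ],
  twist=[0,0],
  jaw=[0.02,0.02],
)

```text
clock: 3.35
position: [517.0, 120.2, 44.1]
ee_rot: [3.141, -0.001, 0.382]
wrist_force: [0.9, 0.6, 5.2]
gripper_width: 0.398
```

Run:
```python
from h import *
im=arm.capture("scene"); w=arm.capture("wrist")
a=cv2.resize(im[190:360,190:380],(536,480),interpolation=cv2.INTER_CUBIC)
b=cv2.resize(w[120:480,200:440],(264,480)) ; b=np.vstack([b,np.zeros((0,264,3),np.uint8)])
cv2.imwrite("pics/g1.png",np.hstack([a,b])); print(arm.observe()["wrist_force"])
```

```text
[-1.2640152   1.20955317  5.67821671]
```

View pics/g1.png

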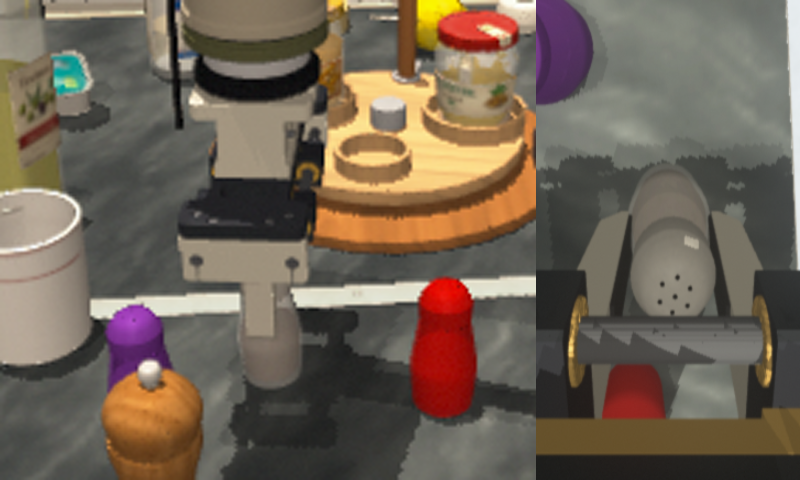

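The view shows the shaker upright between the pads, which sit at its waist; the body tapers there, so 37 mm fits. I'll lift and carry it.

Emit:
carry_out(
  slide=[
    [0,0,-0.01],
    [0,0,-0.03],
    [0,0,-0.04],
    [0,0,-0.04],
    [0,0,-0.025],
  ],
  twist=[0,0,0,0,0],
  jaw=[0.02,0.02,0.02,0.02,0.02],
)

```text
clock: 3.95
position: [517.1, 120.1, 192.1]
ee_rot: [3.141, -0.003, 0.382]
wrist_force: [0.8, 0.4, -0.4]
gripper_width: 0.396
```

Emit:
carry_out(
  slide=[
    [-0.015,0.028,0],
    [-0.02,0.038,0],
    [-0.02,0.038,0],
    [-0.02,0.038,0],
    [-0.02,0.038,0],
  ],
  twist=[0,0,0,0,0],
  jaw=[0.02,0.02,0.02,0.02,0.02],
)

```text
clock: 4.45
position: [494.4, -83.8, 188.7]
ee_rot: [-3.141, 0.001, 0.382]
wrist_force: [0.6, -0.9, -0.3]
gripper_width: 0.395
```

Emit:
carry_out(
  slide=[
    [-0.015,0.03,0],
    [-0.01,0.017,0],
    [0,0,0],
    [0,0,0],
    [0,0,0],
  ],
  twist=[0,0,0,0,0],
  jaw=[0.02,0.02,0.02,0.02,0.02],
)

```text
clock: 4.95
position: [489.6, -134.4, 188.5]
ee_rot: [-3.141, 0.0, 0.382]
wrist_force: [0.4, 0.2, -1.3]
gripper_width: 0.396
```

Run:
```python
from h import *
import pickle
s=arm.observe();print(s["position"],s["ee_rot"],s["wrist_force"])
p=arm.camera_params("wrist"); im=arm.capture("wrist"); cv2.imwrite("pics/w2.png",im); pickle.dump(p,open("w2.pkl","wb"))
print(proj("wrist",[546,-114,51],p),proj("wrist",list(s["position"]),p))
```

```text
[ 489.59907652 -134.37169344  188.53360965] [-3.14093378e+00  2.07549396e-04  3.82481617e-01] [ 0.36579491  0.15750964 -1.28274302]
[[323.91612919 159.59172017]] [[321.21435442 293.07965113]]
```

View pics/w2.png

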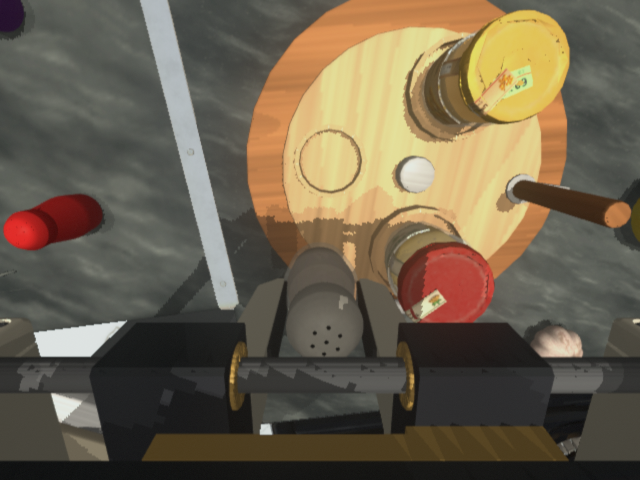

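The ring is at about (330,160) with outer radius ~31 px, and the shaker hangs straight with its cap centre at about (325,335).

Run:
```python
from h import *
import pickle
p=pickle.load(open("w2.pkl","rb")); s=arm.observe(); P=s["position"]
W=plane("wrist",(330,160.5),51,p);print("well",W,"knob",plane("wrist",(417,174),55,p))
a=np.array([np.cos(s["ee_rot"][2]),np.sin(s["ee_rot"][2]),0])
print("holes centre at z+46:",plane("wrist",(325,340),P[2]+46,p)-P)
for d in (-4,0,4):
    o=P+a*d; print(d,"cap side front (r17,z+38)",proj("wrist",o+[0,0,38]+17*a,p),"foot front r22 z-44",proj("wrist",o-[0,0,44]+22*a,p), "captop",proj("wrist",o+[0,0,46],p))
print("handle top",plane("wrist",(617,214),146,p),"handle base/collar",plane("wrist",(518,189),37,p))
print(rel([W[0],W[1],100])[1])
```

```text
well [ 547.3 -119.2   51. ] knob [ 564.9 -192.9   55. ]
holes centre at z+46: [ 2.09361716 -0.96728542 46.02250372]
-4 cap side front (r17,z+38) [[320.8233328 304.7732215]] foot front r22 z-44 [[321.15265157 236.6665516 ]] captop [[320.82774917 352.12772769]]
0 cap side front (r17,z+38) [[320.81012743 295.94304626]] foot front r22 z-44 [[321.14590994 230.613782  ]] captop [[320.81431779 343.52312461]]
4 cap side front (r17,z+38) [[320.79670053 286.964741  ]] foot front r22 z-44 [[321.13909567 224.49580257]] captop [[320.80065656 334.77127096]]
handle top [ 588.8 -292.   146. ] handle base/collar [ 587.6 -291.1   37. ]
[0.0591 0.0076 0.0886]
```

Emit:
carry_out(
  slide=[
    [0.02,0.002,0],
    [0.025,0.002,0],
    [0.014,0.0015,0.02],
    [0,0,0.035],
    [0,0,0.028],
  ],
  twist=[0,0,0,0,0],
  jaw=[0.02,0.02,0.02,0.02,0.02],
)

```text
clock: 5.5
position: [546.8, -116.8, 104.2]
ee_rot: [-3.141, 0.0, 0.384]
wrist_force: [0.4, -0.4, -1.4]
gripper_width: 0.391
```

Emit:
carry_out(
  slide=[
    [0,0,0],
    [0,0,0],
  ],
  twist=[0,0],
  jaw=[0.02,0.02],
)

```text
clock: 5.7
position: [546.3, -117.5, 105.8]
ee_rot: [-3.141, 0.001, 0.383]
wrist_force: [0.1, -0.1, 0.2]
gripper_width: 0.393
```

Run:
```python
from h import *
s=arm.observe(); P=s["position"]; print(P)
im=arm.capture("scene"); w=arm.capture("wrist")
x0,y0=270,180
a=cv2.resize(im[y0:y0+100,x0:x0+110],(528,480),interpolation=cv2.INTER_CUBIC)
for z in (61,79,105,150): print(z,((proj("scene",[P[0],P[1],z])-[x0,y0])*4.8).round())
b=cv2.resize(w[120:480,220:424],(272,480)); cv2.imwrite("pics/g2.png",np.hstack([a,b]))
```

```text
[ 546.28211737 -117.52000218  105.78540934]
61 [[248. 279.]]
79 [[248. 246.]]
105 [[248. 196.]]
150 [[249. 107.]]
```

View pics/g2.png

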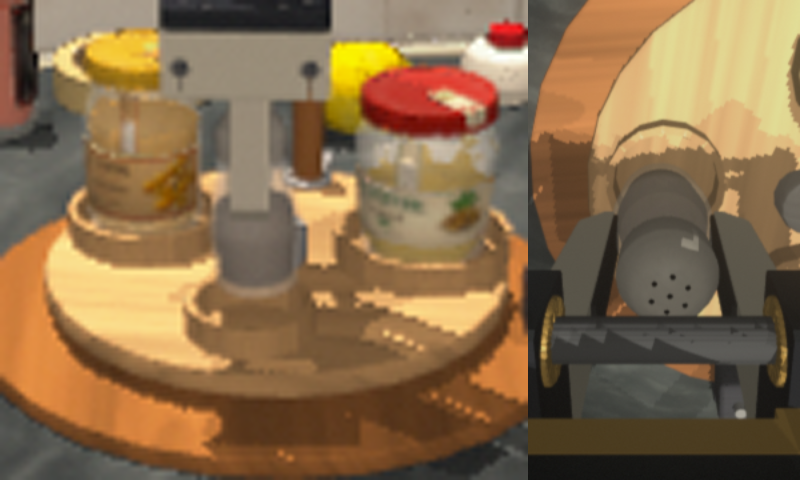

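The crops show the shaker upright and laterally centred in the wrist view. In the scene view its axis (col 257) is about 9 px, or 4 mm, from the ring centre (col 248), towards −x. I'll shift +4 mm along tool x and lower.

Emit:
carry_out(
  slide=[
    [0.004,0,0],
    [0,0,0.008],
    [0,0,0.006],
    [0,0,0.003],
    [0,0,0.002],
  ],
  twist=[0,0,0,0,0],
  jaw=[0.02,0.02,0.02,0.02,0.02],
)

```text
clock: 6.3
position: [549.7, -116.8, 85.8]
ee_rot: [-3.141, 0.001, 0.382]
wrist_force: [-0.9, -0.7, -1.4]
gripper_width: 0.393
```

Emit:
carry_out(
  slide=[
    [0,0,0.002],
    [0,0,0.002],
    [0,0,0.001],
    [0,0,0],
  ],
  twist=[0,0,0,0],
  jaw=[0.02,0.02,0.02,0.02],
)

```text
clock: 6.7
position: [550.1, -117.0, 81.5]
ee_rot: [-3.141, 0.0, 0.382]
wrist_force: [0.8, -0.5, -1.6]
gripper_width: 0.393
```

Below the rim with no force, so it's inside the collar. I'll feel for the floor.

Emit:
carry_out(
  slide=[
    [0,0,0.001],
    [0,0,0.001],
    [0,0,0.001],
    [0,0,0],
    [0,0,0],
  ],
  twist=[0,0,0,0,0],
  jaw=[0.02,0.02,0.02,0.02,0.02],
)

```text
clock: 7.2
position: [550.6, -116.9, 79.2]
ee_rot: [3.141, -0.001, 0.382]
wrist_force: [-0.0, 1.5, 3.2]
gripper_width: 0.396
```

Floor contact at the expected height. Releasing and rising.

Emit:
carry_out(
  slide=[
    [0,0,0],
    [0,0,0],
    [0,0,0],
    [0,0,0],
    [0,0,0],
  ],
  twist=[0,0,0,0,0],
  jaw=[0.04,0.048,0.056,0.062,0.062],
)

```text
clock: 7.7
position: [550.1, -117.0, 78.4]
ee_rot: [-3.141, 0.0, 0.382]
wrist_force: [-0.1, -0.6, 0.1]
gripper_width: 0.664
```

Emit:
carry_out(
  slide=[
    [0,0,0],
    [0,0,-0.01],
    [0,0,-0.04],
    [0,0,-0.045],
    [0,0,-0.045],
  ],
  twist=[0,0,0,0,0],
  jaw=[0.062,0.062,0.062,0.062,0.062],
)

```text
clock: 8.2
position: [549.8, -116.8, 220.7]
ee_rot: [-3.141, 0.0, 0.382]
wrist_force: [1.1, -0.8, -0.4]
gripper_width: 0.667
```

Emit:
carry_out(
  slide=[
    [-0.03,0,0],
    [-0.03,0,0],
    [-0.02,0,0],
    [0,0,0],
    [0,0,0],
  ],
  twist=[0,0,0,0,0],
  jaw=[0.06,0.06,0.06,0.06,0.06],
)

```text
clock: 8.7
position: [476.3, -146.9, 219.6]
ee_rot: [3.141, -0.001, 0.381]
wrist_force: [0.2, -0.3, -0.1]
gripper_width: 0.645
```

Run:
```python
from h import *
import pickle
s=arm.observe(); P=s["position"]; print(P,s["wrist_force"])
p=arm.camera_params("wrist"); w=arm.capture("wrist"); pickle.dump(p,open("w3.pkl","wb")); cv2.imwrite("pics/w3.png",w)
im=arm.capture("scene"); cv2.imwrite("pics/s3.png",im)
a=cv2.resize(im[180:280,260:405],(400,276),interpolation=cv2.INTER_CUBIC); b=cv2.resize(w,(400,300))
x=np.zeros((300,800,3),np.uint8); x[:276,:400]=a; x[:,400:]=b
cv2.imwrite("pics/g3.png",x)
```

```text
[ 476.3035842  -146.91285933  219.55339659] [ 0.24722035 -0.25332054 -0.07361919]
```

View pics/g3.png

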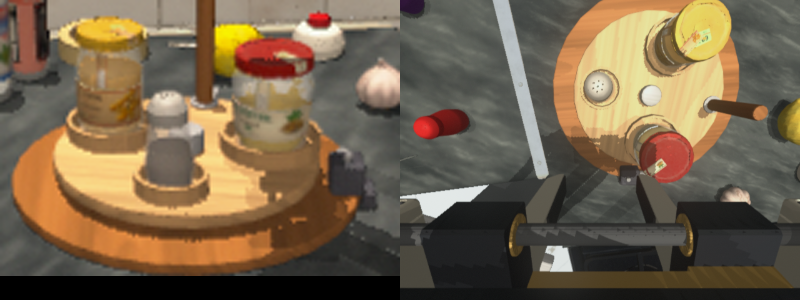

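The shaker stands upright in the well, at crop (170,140) and (600,88). Next I'll compute the handle and arc geometry.

Run:
```python
from h import *
import pickle
p=pickle.load(open("w3.pkl","rb"))
H=plane("wrist",(579,182.5),146,p); K=plane("wrist",((651-400)*1.6,96*1.6),55,p); print("handle",H,"knob",K)
c=plane("top",(362.05,236.8),12)[:2]
ang=lambda q:np.degrees(np.arctan2(*(q[:2]-c)[::-1])).round(1)
for n,uv,z in (("tip",(384.7,279.5),27),("block",(373.7,284.5),42),("lug",(412.5,223.7),30),("handlebase",(398,226.5),36),("handletop",(402.5,219),146)):
    q=plane("top",uv,z); print(n,q,ang(q),np.linalg.norm(q[:2]-c))
C=np.array([563.5,-190.])
print("handle ang from C",np.degrees(np.arctan2(H[1]-C[1],H[0]-C[0])),np.linalg.norm(H[:2]-C))
```

```text
handle [ 588.1 -295.1  146. ] knob [ 563.6 -193.1   55. ]
tip [ 436.8 -252.5   27. ] -153.5 140.42524701776387
block [ 421.1 -219.8   42. ] -168.1 144.52671033411087
lug [ 598.6 -334.6   30. ] -76.0 149.13517358423533
handlebase [ 589.  -291.8   36. ] -75.4 105.28941067362852
handletop [ 587.7 -288.9  146. ] -75.7 102.15693809037151
handle ang from C -76.82634691293961 107.94058550888079
```

Emit:
carry_out(
  slide=[
    [0.01,0.034,0],
    [0.01,0.036,0],
    [0.01,0.036,0],
    [0.01,0.036,0],
    [0.01,0.034,0],
  ],
  twist=[0,0,0,0,0],
  jaw=[0.06,0.06,0.06,0.06,0.06],
)

```text
clock: 9.3
position: [589.5, -292.3, 217.9]
ee_rot: [-3.141, 0.0, 0.383]
wrist_force: [0.6, 0.5, -0.7]
gripper_width: 0.649
```

Emit:
carry_out(
  slide=[
    [0,0,0],
    [0,0,0],
    [0,0,0],
    [0,0,0],
    [0,0,0],
  ],
  twist=[-0.143,-0.143,-0.143,-0.143,-0.143],
  jaw=[0.06,0.06,0.06,0.06,0.06],
)

```text
clock: 9.8
position: [588.7, -290.9, 217.9]
ee_rot: [-3.141, -0.0, 1.104]
wrist_force: [0.4, 0.1, -0.1]
gripper_width: 0.649
```

Emit:
carry_out(
  slide=[
    [0,0,0],
    [0,0,0],
    [0,0,0],
    [0,0,0],
    [0,0,0],
  ],
  twist=[-0.143,-0.143,-0.143,-0.143,-0.143],
  jaw=[0.06,0.06,0.06,0.06,0.06],
)

```text
clock: 10.3
position: [588.8, -290.8, 218.0]
ee_rot: [-3.141, -0.001, 1.819]
wrist_force: [-0.2, -0.4, -0.5]
gripper_width: 0.646
```

Emit:
carry_out(
  slide=[
    [0,0,0],
    [0,0,0],
  ],
  twist=[0,0],
  jaw=[0.06,0.06],
)

```text
clock: 10.5
position: [588.4, -291.0, 218.2]
ee_rot: [-3.141, -0.0, 1.808]
wrist_force: [-1.4, -0.3, 0.1]
gripper_width: 0.645
```

Run:
```python
from h import *
s,d=rel([588.5,-292,100]); print(s["position"],s["ee_rot"],d, s["wrist_force"],s["joint_positions"])
p=arm.camera_params("wrist"); w=arm.capture("wrist"); cv2.imwrite("pics/w4.png",w)
P=s["position"]; print("handle top expected",proj("wrist",[588.5,-292,146],p),"tcp",proj("wrist",list(P),p))
hsv=cv2.cvtColor(w,cv2.COLOR_BGR2HSV)
```

```text
[ 588.41896682 -291.01661753  218.16428062] [-3.14126659e+00 -4.92238797e-04  1.80812750e+00] [-1.000e-03 -1.000e-04  1.182e-01] [-1.44617992 -0.33822393  0.12637916] [-5.37443051e-01  2.83314899e-01  1.31511013e+00  1.23689769e-04
  1.54374497e+00 -7.74777689e-01]
handle top expected [[322.83128052 251.88424694]] tcp [[323.67843435 294.46772586]]
```

View pics/w4.png

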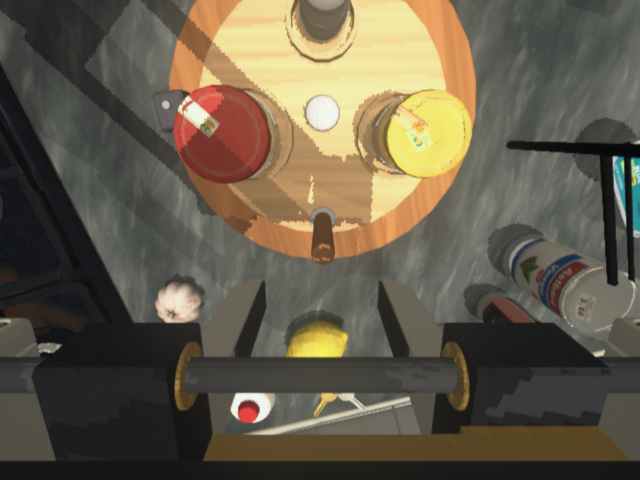

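The handle top is at (322,256) against the expected (323,252), with knob and handle aligned along tool x. I'll descend and straddle it.

Emit:
carry_out(
  slide=[
    [-0.001,0,0.03],
    [0,0,0.04],
    [0,0,0.03],
    [0,0,0.018],
    [0,0,0],
  ],
  twist=[0,0,0,0,0],
  jaw=[0.06,0.06,0.06,0.06,0.045],
)

```text
clock: 11.05
position: [586.0, -290.9, 96.4]
ee_rot: [-3.137, -0.005, 1.809]
wrist_force: [-0.2, 0.2, -0.1]
gripper_width: 0.596
```

Emit:
carry_out(
  slide=[
    [0,0,0],
    [0,0,0],
    [0,0,0],
    [0,0,0],
  ],
  twist=[0,0,0,0],
  jaw=[0.035,0.03,0.03,0.03],
)

```text
clock: 11.45
position: [589.0, -292.9, 102.2]
ee_rot: [3.14, 0.002, 1.812]
wrist_force: [-0.2, 0.8, -0.1]
gripper_width: 0.325
```

Emit:
carry_out(
  slide=[
    [0.0001,-0.005,0],
    [0.0003,-0.008,0],
    [0.0005,-0.0104,0],
    [0.0005,-0.0104,0],
    [0.0005,-0.0104,0],
  ],
  twist=[0.048,0.077,0.1,0.1,0.1],
  jaw=[0.03,0.03,0.03,0.03,0.03],
)

```text
clock: 11.95
position: [545.4, -293.5, 101.6]
ee_rot: [3.139, -0.0, 1.383]
wrist_force: [4.2, 3.3, 0.0]
gripper_width: 0.328
```

Emit:
carry_out(
  slide=[
    [0.0005,-0.0104,0],
    [0.0005,-0.0104,0],
    [0.0005,-0.0104,0],
    [0.0005,-0.0104,0],
    [0.0005,-0.0104,0],
  ],
  twist=[0.1,0.1,0.1,0.1,0.1],
  jaw=[0.03,0.03,0.03,0.03,0.03],
)

```text
clock: 12.45
position: [498.7, -272.4, 101.8]
ee_rot: [3.138, -0.001, 0.883]
wrist_force: [6.3, -0.4, 0.0]
gripper_width: 0.323
```

Emit:
carry_out(
  slide=[
    [0.0003,-0.008,0],
    [0.0001,-0.005,0],
    [0.0,-0.003,0],
    [0,0,0],
    [0,0,0],
  ],
  twist=[0.077,0.048,0.029,0,0],
  jaw=[0.03,0.03,0.03,0.03,0.03],
)

```text
clock: 12.95
position: [486.4, -261.6, 101.5]
ee_rot: [3.14, -0.0, 0.734]
wrist_force: [1.8, -1.5, 1.2]
gripper_width: 0.324
```

```bash
cat > st.py <<'E'
from h import *
C=np.array([563.5,-191.])
def st():
    s=arm.observe(); q=s["position"][:2]-C; y=s["ee_rot"][2]; f=s["wrist_force"]
    a=np.arctan2(q[1],q[0]); print("clk",round(s["clock"],2),"ang",np.degrees(a).round(2),"r",np.linalg.norm(q).round(1),"yaw",np.degrees(y).round(2),"F ccw-tangential",(f@[np.sin(y),-np.cos(y),0]).round(2),"radial-in",(f@[np.cos(y),np.sin(y),0]).round(2),"w",s["gripper_width"])
if __name__=="__main__": st()
E
python3 st.py
python3 - <<'E'
from h import *
cv2.imwrite("pics/t5.png",arm.capture("top")); cv2.imwrite("pics/s5.png",arm.capture("scene"))
E
```

```text
clk 12.95 ang -137.54 r 104.6 yaw 42.04 F ccw-tangential 2.34 radial-in 0.29 w 0.32400012300406955
```

Emit:
carry_out(
  slide=[
    [0,-0.0021,0],
    [0,-0.0021,0],
    [0,-0.0021,0],
    [0,-0.0021,0],
    [0,-0.0021,0],
  ],
  twist=[0.02,0.02,0.02,0.02,0.02],
  jaw=[0.03,0.03,0.03,0.03,0.03],
)

```text
clock: 13.55
position: [479.1, -253.1, 100.9]
ee_rot: [3.141, -0.0, 0.631]
wrist_force: [2.8, -3.0, 2.8]
gripper_width: 0.324
```

```bash
python3 st.py
```

```text
clk 13.55 ang -143.62 r 104.8 yaw 36.16 F ccw-tangential 4.1 radial-in 0.52 w 0.32357223525280054
```

Emit:
carry_out(
  slide=[
    [0,-0.0017,0],
    [0,-0.0017,0],
    [0,-0.0017,0],
    [0,-0.0016,0],
    [0,-0.0016,0],
  ],
  twist=[0.016,0.016,0.016,0.016,0.016],
  jaw=[0.03,0.03,0.03,0.03,0.03],
)

```text
clock: 14.05
position: [474.3, -246.1, 100.6]
ee_rot: [-3.141, -0.0, 0.551]
wrist_force: [3.3, -2.4, 2.3]
gripper_width: 0.322
```

```bash
python3 st.py
```

```text
clk 14.05 ang -148.28 r 104.8 yaw 31.59 F ccw-tangential 3.78 radial-in 1.49 w 0.3219523801764965
```

Emit:
carry_out(
  slide=[
    [0,-0.0008,0],
    [0,-0.0008,0],
    [0,-0.0008,0],
    [0,-0.0008,0],
    [0,-0.0008,0],
  ],
  twist=[0.0077,0.0077,0.0077,0.0077,0.0077],
  jaw=[0.03,0.03,0.03,0.03,0.03],
)

```text
clock: 14.55
position: [472.4, -242.7, 100.6]
ee_rot: [-3.141, -0.0, 0.514]
wrist_force: [3.6, -1.9, 1.5]
gripper_width: 0.326
```

```bash
python3 st.py
```

```text
clk 14.55 ang -150.43 r 104.8 yaw 29.43 F ccw-tangential 3.46 radial-in 2.22 w 0.3257554856416829
```

Emit:
carry_out(
  slide=[
    [0,-0.0005,0],
    [0,-0.0005,0],
    [0,-0.0005,0],
    [0,-0.0005,0],
  ],
  twist=[0.0048,0.0048,0.0048,0.0048],
  jaw=[0.03,0.03,0.03,0.03],
)

```text
clock: 14.95
position: [471.4, -241.0, 100.5]
ee_rot: [-3.141, 0.0, 0.495]
wrist_force: [4.7, -1.7, 1.0]
gripper_width: 0.324
```

```bash
python3 st.py
```

```text
clk 14.95 ang -151.51 r 104.8 yaw 28.35 F ccw-tangential 3.76 radial-in 3.33 w 0.324199513077259
```

Emit:
carry_out(
  slide=[
    [0,-0.0005,0],
    [0,-0.0005,0],
    [0,-0.0005,0],
    [0,-0.0005,0],
  ],
  twist=[0.0048,0.0048,0.0048,0.0048],
  jaw=[0.03,0.03,0.03,0.03],
)

```text
clock: 15.35
position: [470.5, -239.3, 100.5]
ee_rot: [3.141, -0.0, 0.475]
wrist_force: [5.3, -2.4, -0.4]
gripper_width: 0.323
```

```bash
python3 st.py
```

```text
clk 15.35 ang -152.54 r 104.8 yaw 27.24 F ccw-tangential 4.51 radial-in 3.6 w 0.32289760975514514
```

Emit:
carry_out(
  slide=[
    [0,-0.0005,0],
    [0,-0.0005,0],
    [0,-0.0005,0],
  ],
  twist=[0.0048,0.0048,0.0048],
  jaw=[0.03,0.03,0.03],
)

```text
clock: 15.65
position: [469.9, -238.0, 100.5]
ee_rot: [3.141, -0.0, 0.461]
wrist_force: [5.4, -3.9, -1.8]
gripper_width: 0.323
```

```bash
python3 st.py
```

```text
clk 15.65 ang -153.33 r 104.7 yaw 26.42 F ccw-tangential 5.87 radial-in 3.15 w 0.32295668437492675
```

Tangential force is rising, so this is probably the button. I'll use 1 mm steps now.

Emit:
carry_out(
  slide=[
    [0,-0.0005,0],
    [0,-0.0005,0],
  ],
  twist=[0.0048,0.0048],
  jaw=[0.03,0.03],
)

```text
clock: 15.85
position: [469.5, -237.2, 100.6]
ee_rot: [3.141, -0.0, 0.451]
wrist_force: [6.1, -2.8, -1.6]
gripper_width: 0.324
```

```bash
python3 st.py
python3 - <<'E'
from h import *
im=arm.capture("top"); cv2.imwrite("pics/t6.png",im)
C=plane("top",(362.05,236.8),12)
hsv=cv2.cvtColor(im,cv2.COLOR_BGR2HSV); g=im[262:300,355:405]; print(g.max(axis=2)[::2,::2])
E
```

```text
clk 15.85 ang -153.83 r 104.7 yaw 25.87 F ccw-tangential 5.16 radial-in 4.29 w 0.32428816665834403
[[219 244 227  62 112 197  74  45  93  99 105  83  81  81  82 102 109 111
   98 115 134 148 160 173 183]
 [243 244 117 206 247 247 168  34  82 100  91 109  83  83  81  81  78 112
  120  97 104 124 141 153 164]
 [244 183  52 177 243 247 237  36  44  93 123  91 114  83  84  83  83  83
   89  98  90  93 112 132 147]
 [238  73  49  51 163 213 245 100  35  82  99 168  85 121 100  84  84  84
   84  84  84  83  85 101 122]
 [132  50  50  49 101 148 177 148  35  45  93 173 158 116 106 115 118  91
   90  94  95 107 104 101  92]
 [ 52  49  49  50  36 140 146 152  90  35  90 132 199 201 158 129  89 121
  123 118  96 107 108 109  73]
 [ 50  49  50  39  36 108 182 147  54  36  35  47 171 201 195 142 106 184
  205 201 181 110 109  71  56]
 [ 49  49  41  36  36  36  36  35  47  63  49  48  64 115  64  97 124 112
  201 203 128 110  71  54  55]
 [ 50  49  39  36  36  36  34  53  74  67  98  46  52  82  97 128 126 121
  113 112 110  72  56  58  60]
 [ 54  77  36  35  36  36  49  75  53  55  60  54  82 11
[... 294 characters left out ...]
60  60  60  57  48  90  78  59  63  60
  103 106 104 103  92  82  76]
 [151 148 129 117 111 110 111  51  60  57  47  50  64  60  66  67  93 126
  128 126 111  99  84  83 193]
 [ 70  78  82  90  81  79  70  52  49  50  56  71  71  56  72  74  75  91
   81 107 133  98  83  92 240]
 [ 78  77  76  74  57  55  56  54  54  58  63  58  67  76  79  79  81  78
   77  79 101  85  83 223 243]
 [ 77  76  75  67  55  55  54  53  50  53  74  78  74  72  68  69  72  75
   73  72  80  83 128 243 243]
 [ 73  75  75  58  59  57  57  57  60  76  78  74  72  69  68  69  68  70
   70  73  83  80 234 243 203]
 [ 74  78  71  60  61  62  60  57  59  76  72  71  68  69  68  67  64  64
   65  82  83 182 243 243 144]]
```

Emit:
carry_out(
  slide=[
    [0,-0.0005,0],
    [0,-0.0005,0],
  ],
  twist=[0.0048,0.0048],
  jaw=[0.03,0.03],
)

```text
clock: 16.1
position: [469.1, -236.3, 100.6]
ee_rot: [3.141, -0.0, 0.442]
wrist_force: [5.0, -3.6, -1.5]
gripper_width: 0.325
```

```bash
python3 st.py
```

```text
clk 16.1 ang -154.35 r 104.7 yaw 25.32 F ccw-tangential 5.39 radial-in 2.97 w 0.32536308465578295
```

Emit:
carry_out(
  slide=[
    [0,-0.0005,0],
    [0,-0.0005,0],
  ],
  twist=[0.0048,0.0048],
  jaw=[0.03,0.03],
)

```text
clock: 16.3
position: [469.0, -235.9, 100.6]
ee_rot: [3.14, -0.001, 0.432]
wrist_force: [9.0, -6.6, -5.5]
gripper_width: 0.324
```

```bash
python3 st.py
```

```text
clk 16.3 ang -154.57 r 104.6 yaw 24.76 F ccw-tangential 9.75 radial-in 5.4 w 0.32437021865064525
```

Emit:
carry_out(
  slide=[
    [0,0,0],
    [0,0,0],
    [0,0,0],
    [0,0,0],
  ],
  twist=[0,0,0,0],
  jaw=[0.03,0.03,0.03,0.03],
)

```text
clock: 16.7
position: [469.0, -235.9, 100.5]
ee_rot: [3.14, -0.001, 0.432]
wrist_force: [9.0, -5.9, -4.3]
gripper_width: 0.326
```

```bash
python3 st.py
```

```text
clk 16.7 ang -154.57 r 104.6 yaw 24.77 F ccw-tangential 9.16 radial-in 5.69 w 0.3259952008762991
```

Emit:
carry_out(
  slide=[
    [0,-0.0004,0],
    [0,0,0],
  ],
  twist=[0,0],
  jaw=[0.03,0.03],
)

```text
clock: 16.9
position: [469.0, -235.9, 100.6]
ee_rot: [3.139, -0.001, 0.432]
wrist_force: [8.4, -8.9, -5.1]
gripper_width: 0.321
```

```bash
python3 st.py
```

```text
clk 16.9 ang -154.61 r 104.6 yaw 24.77 F ccw-tangential 11.56 radial-in 3.87 w 0.32099753100634604
```

A 0.4 mm push gave about +2.4 N with no motion: that is the hard stop, so the button is fully in. I'll back off to the middle of the straddle, open and rise.

Emit:
carry_out(
  slide=[
    [0,0.001,0],
    [0,0.002,0],
    [0,0.003,0],
    [0,0,0],
    [0,0,0],
  ],
  twist=[0,0,0,0,0],
  jaw=[0.03,0.03,0.03,0.04,0.05],
)

```text
clock: 17.4
position: [470.4, -240.2, 100.3]
ee_rot: [-3.141, 0.001, 0.432]
wrist_force: [-0.3, -0.0, -0.8]
gripper_width: 0.45
```

Emit:
carry_out(
  slide=[
    [0,0,0],
    [0,0,0],
    [0,0,-0.03],
    [0,0,-0.045],
    [0,0,-0.045],
  ],
  twist=[0,0,0,0,0],
  jaw=[0.055,0.055,0.055,0.055,0.055],
)

```text
clock: 17.9
position: [470.1, -239.8, 221.2]
ee_rot: [-3.14, 0.001, 0.433]
wrist_force: [1.2, -0.4, -0.2]
gripper_width: 0.594
```

Emit:
carry_out(
  slide=[
    [-0.03,0.03,0],
    [-0.03,0.03,0],
    [-0.03,0.03,0],
    [0,0,0],
    [0,0,0],
  ],
  twist=[0,0,0,0,0],
  jaw=[0.055,0.055,0.055,0.055,0.055],
)

```text
clock: 18.4
position: [426.3, -360.3, 220.4]
ee_rot: [-3.141, -0.0, 0.43]
wrist_force: [0.3, -0.1, 0.0]
gripper_width: 0.591
```

```bash
python3 st.py
python3 - <<'E'
from h import *
t=arm.capture("top"); s=arm.capture("scene")
a=cv2.resize(t[170:310,295:435],(400,400),interpolation=cv2.INTER_CUBIC); b=cv2.resize(s[170:290,255:415],(400,300),interpolation=cv2.INTER_CUBIC)
x=np.zeros((400,800,3),np.uint8); x[:,:400]=a; x[:300,400:]=b; cv2.imwrite("pics/f.png",x)
E
```

```text
clk 18.4 ang -129.02 r 217.9 yaw 24.66 F ccw-tangential 0.27 radial-in 0.23 w 0.5910513522009949
```

View pics/f.png

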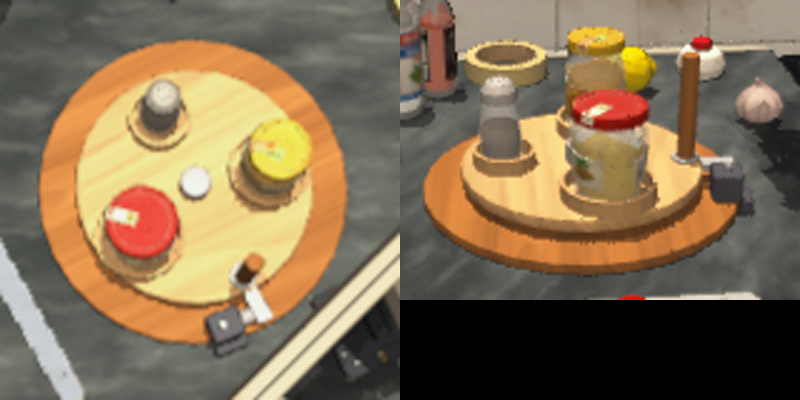

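The lug at (258,305) rests on the button beside the stop at (226,325). The shaker stands upright in its collar, and the robot is clear.

```bash
python3 -c "
from cell import arm
print(arm.close_job())"
```

```text
the job is handed in; nothing more can be done
None
```

The salt shaker is back upright in its well, and the carousel is turned clockwise until the lug holds the stop's button in. I handed the job in at about 18.5 s; no verdict was reported.

- **Shaker:** I took the pale-capped grey one, not the purple or red look-alikes. I lowered it until I felt the well floor at the expected height, then released it. The last picture shows it upright in the collar.
- **Carousel:** I turned the tray by pushing the handle with the fingers loosely either side of it. The handle force was about 4 N turning freely and about 5–6 N over the button's travel. It then jumped to 9–11.6 N with no further motion, which is the hard stop. By my reckoning that is about 6 N on the stop, against the 15 N limit; I had no direct reading of that force.
- **Last check:** I backed the fingers off and rose, with forces near zero. The final picture shows the lug against the button.
- **Bystanders:** The garlic looks untouched in the final view. The pepper mill was outside that crop, but the arm never came near it.
- **Disagreements:** My camera estimates of the well centre differed by up to 6 mm. The shaker also hung about 4 mm off in the grip, which I corrected before lowering.

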